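Free the lid template from its tab-locked clip and slip it into its case

ROBOT

A 6-joint arm with a two-finger parallel gripper is mounted at the origin on the work surface. World frame = base frame: x ahead of the robot, y to its left, z up, the work surface at z = 0. Lengths are in m, angles in rad, forces in N, time in s.
With the tool pointing down it reaches from about 0.3 to 0.875 m from the base axis. Payload 6.4 kg.
Tool frame: the origin (TCP) lies on the mounting face of the last link; the fingertips stand 173 mm ahead of it and the grasp point (between the pads) lies 155 mm ahead of it (ctrl.grip_point_offset is the distance from the TCP to the grasp point, in m); z points along the fingers, y is the line along which they close (so a half turn about z gives the same grasp; the last joint's range is limited). The gripper opens to 85 mm and grips with 20 to 120 N. Pads are 22 mm wide; open, the fingers measure 114 mm over their backs; the gripper's body (76 mm by 85 mm) begins 54 mm behind the grasp point. The pads swing forward as they close: fully open they stand 13 mm farther back than shut.
Start: joints at [1.035, 0.181, 1.607, -0, 1.354, -0.206], TCP at [0.186, 0.544, 0.405] pointing down, gripper open.
Joint ranges: [-2.99, 2.99], [-0.89, 2.07], [0.3, 2.58], [-1.14, 4.28], [0, 2.63], [-3.12, 3.12]. Speed limits (rad/s): [2.57, 2.57, 3.01, 3.14, 3.14, 3.14].

INTERFACE

Orientations are given as a unit quaternion [w, x, y, z].
In Python, from bench import status, imaging, ctrl, models gives the robot as it stands.
- The arm moves only by the tool send_rows, never from a script. Its argument "commands" is a list that holds one entry, the list of rows, each a list of 6 numbers: the shift along the tool's x, y, z normalised to -1 to 1, where 1 is 3 cm, then the turn, a rotation vector about the tool's x, y, z normalised to -1 to 1, where 1 is 0.1 rad. A call has 1 to 8 rows; each row shifts and turns the commanded pose from where the row before left it, along the tool's axes as they then stand; what a row does not reach is not made up. A row lasts 1/12 s, in which the tool goes at most 41.7 mm and 7.16 degrees, less where a joint would pass 70% of its speed; a pose out of reach is approached as far as the arm can. A call with a number of a shift or a turn outside -1 to 1 is refused whole. A call with a gripper value outside its range is refused whole. "jaw" is the opening, from 0 (shut) to 1 (fully open), set as the call begins (left out, the last holds). The fingers move at their own pace and stop on an object; the grip force is fixed at half the most. Time passes only in rows, so rows that do not move let the fingers close. It gives the time, the measured TCP pose, the force, the opening and the grip force at its end, in the units of the state.
- status.get_obs(): the state, without advancing time (a new reading comes with each control period).
- imaging.camera(name): name is "scene" or "top" or "wrist"; returns a dict with "image" (384x512x3 uint8, blue, green, red), "depth" (384x512 float32, m along the optical axis (not along the pixel's ray), 0 where there is no reading), "mtx" (3x3 intrinsics, pixels), "pose" (4x4, takes a point from camera to world coordinates). Camera axes: x right, y down, z forward; pixel columns grow to the right and rows downward; lengths in m; the calibration is good to about 2 mm. A picture is of the moment at which its call begins.
- ctrl.hand_in(): hands the job in; it is judged then, once.
Trained networks look in a picture, given as the dict that the camera call returned (one of the last four; its "shot" number tells which), for a name from the list of things; names that differ only in an ending like _2 or _b are one class to them, and where a whole thing is asked for, a point or a joint stands for the part that bears it (a point fixed in the world has none). Each returns a list of dicts, best first, with "confidence" (0 to 1); they miss things now and then, are a little off and sometimes report something else, mostly with a low value. They report only what shows in the picture. A call takes as long as a camera call.
- models.recognise(picture, name): "centre" ([column, row] in pixels, amid what is visible of it).
- models.regions_of(picture, name): "region" (384x512 bool, what is visible of it) and "centre" ([column, row] in pixels, amid what is visible of it).
The state is a dict: "time_s": time; "q": joint angles; "dq": joint speeds; "joint_efforts": joint torques, N m; "eef_pos": TCP position; "eef_rot": TCP orientation; "wrist_force": force on the tool from outside, world axes, zero at the start; "torque": the same for the moment, N m; "opening": opening from 0.0 (shut) to 1.0 (fully open); "grasp_force": force on a finger pad.
Only numpy, scipy, OpenCV 4.12 (cv2) and the standard library are available. Lean on these libraries where they do the work, as an engineer would, in place of code of your own. Each camera call takes 0.05 s, during which the arm holds its last target. There are 200 camera calls.

TASK

Unlock the clip that holds the long lid template: pinch the two tabs of its knob, turn the knob all the way to its open stop and let go so that both tabs spring out and it stays latched open. Then lift the template out by its narrow nose, put it down flat on the bench and let go of it, so that you can take it again by its broad tail and slide it nose first into the raised slip case until it is fully home. Leave it there, with the clip still latched open, and do not push the other things on the bench about.

Things in the scene. Friction and masses are not known exactly. Their poses are not given: they have to be found in the camera images.
- clip: blued steel template clip fixed to the bench. Origin on the bench under the knob's vertical axis; x runs along the clip from the knob to the template's nose, z up. Base plate 6 mm thick, 70 mm wide from x = -40 to 115 mm, then a 24 mm wide strip under the nose to x = 207 mm with an end lip 6 mm above the strip. The template is lifted straight up out of it, about 30 mm
- clip_seat (a point): where the template starts: on the base plate, 6 mm above the bench, 117 mm from the knob axis, x towards the nose. Two cheeks (tops 25 mm above the bench, 2.5 mm off the template's sides) cover its tail from 36 to 113 mm from the knob axis, so that it cannot be gripped there; the nose beyond is open on both sides
- knob (a joint): turn of the tab-lock knob about the vertical, rad: 0 = latched shut (0.1 of play), 1.3 = hard stop of the open position, counterclockwise from above. Friction 0.04 N m. It turns only while BOTH tabs are pressed in by more than 5 to 6 mm; within about 0.1 rad of the open stop the released tabs spring out and latch it open
- knob_arm (a point): tip of the knob's blued arm, 69 mm from the axis, turning with the knob; the arm is 14 mm wide, 27 to 36 mm above the bench, lies over the template's tail when shut and swings aside to the clip's +y side
- knob_grip (a point): on the knob's axis, 56 mm above the bench, mid-height of the tabs; turns with the knob: x along the arm, tabs at +y and -y. Tabs: steel plates 22 mm wide (x), 38 to 72 mm above the bench, outer faces 27 mm either side of the axis (54 mm over both, 38 mm fully pressed). Black knob between them 58 mm long (x), 16 mm wide, round cap 32 mm across, top 75 mm above the bench
- tab_left (a joint): travel of the tab on the knob's +y side, m: 0 = out, 0.008 = fully pressed in. Spring: 2.1 N to start, 7.7 N fully pressed
- tab_right (a joint): the same for the tab on the knob's -y side
- template: the long boxwood lid template, a flat board 160 mm long (x), 18 mm thick, about 90 g. Tail half: 44 mm wide from x = -80 to 20 mm. Nose: 34 mm wide with parallel sides from x = 20 to 63 mm, then a half-round end to x = 80 mm. Origin in the middle of the underside, x towards the nose, z up. It enters the case the same way up
- template_nose (a point): tip of the template's nose, at mid-thickness; axes as the template's
- template_tail (a point): middle of the template's square tail end, at mid-thickness; axes as the template's
- case: dark wooden slip case fixed to the bench. Its origin lies on the bench 130 mm before its open mouth (the end with a thumb notch in the roof, towards the robot); x points into the mouth, z up. The bench there (x = -70 to 125 mm) is clear. Pocket 52 mm wide, 26 mm high, 90 mm deep, floor 30 and roof top 62 mm above the bench; outside 68 mm wide. With the template home 70 mm of its tail stands out
- case_mouth (a point): middle of the pocket floor's edge at the mouth, 30 mm above the bench; x into the pocket
- case_end (a point): middle of the pocket floor at its closed end, 30 mm above the bench, 90 mm in from the mouth; x into the pocket
- bowl: dark walnut bowl, 130 mm across the rim, 55 mm high; origin under its centre
- tin: round steel tin of shavings with a lid, 72 mm across, 44 mm high; origin under its centre
- small_template: the smaller boxwood lid template, 100 x 36 x 12 mm, lying flat on the bench, no part of the job; origin under its centre, x towards its narrow nose
- gauge: black iron depth gauge lying flat: 120 mm crossbar along y, 120 mm blade towards x, wooden grip 24 mm high towards -x; about 200 mm long; origin on the bench under the grip, 20 mm short of the crossbar
- sander: wooden sanding block with a cork sole, 110 x 60 x 36 mm; origin under its centre
- wax: amber glass wax jar with a brass cap, 64 mm across, 60 mm high; origin under its centre
- brush: bench brush lying flat, handle towards its -x; origin under its middle

How it is judged:
By the outcome, as a careful person would: the job done as asked, in the order asked, and still so for the second after the job is handed in, with the robot touching nothing.
It also fails if it takes over 72 s, if anything falls off the work surface, if the arm or the gripper's body presses on something with over 40 N, if the wrist force passes 120 N, or if a joint passes its speed limit or range.

## Working session

There is one attempt and no reset: what is moved stays moved. The work goes in short steps, Python scripts to look and compute and a tool call to move; the robot and the scene stay as the last step left them, time stands still between calls to the robot, and variables do not carry over. Pictures are saved under pics/ and viewed, at most 10 in all, crops included, and the job is handed in when it is done.

Besides the shell and the picture viewer there is one more tool, called after ">>>" as name(argument=value, ...) on one line, values as JSON. send_rows: Moves the arm, as the interface text tells. Its arguments: {"type":"object","properties":{"commands":{"type":"array"},"jaw":{"type":"number"}},"required":["commands"]}

```bash
mkdir -p pics; ls; cat > h.py <<'E'
import numpy as np, cv2
from bench import status, imaging, ctrl, models
def pts(p, m):
    v,u=np.nonzero(m&(p["depth"]>0)); d=p["depth"][v,u]
    c=np.stack([u,v,np.ones_like(u)]).astype(float); c=np.linalg.inv(p["mtx"])@c*d
    return (p["pose"][:3,:3]@c+p["pose"][:3,3:]).T
E
python3 - <<'E'
from h import *
s=status.get_obs(); print({k:np.round(v,3) for k,v in s.items()}, ctrl.grip_point_offset)
for n in("top","scene"):
    p=imaging.camera(n); cv2.imwrite(f"pics/{n}0.png",p["image"]); np.savez(f"{n}0.npz",**{k:p[k] for k in("image","depth","mtx","pose")})
    print(n,np.round(p["pose"],3).tolist(),p["mtx"][0,0])
    for o in ("clip","knob_arm","template","case","bowl","tin","small_template","gauge","sander","wax","brush"):
        r=models.regions_of(p,o)[:1]
        for k in r:
            P=pts(p,k["region"]); print(o,round(k["confidence"],2),np.round(k["centre"]),len(P),np.round(np.median(P,0),3),np.round(P.min(0),3),np.round(P.max(0),3))
E
```

```text
pics
{'time_s': np.float64(0.0), 'q': array([ 1.035,  0.182,  1.608, -0.   ,  1.354, -0.206]), 'dq': array([-0.   , -0.   ,  0.   , -0.   , -0.001,  0.002]), 'joint_efforts': array([-2.0000e-03, -4.4486e+01, -3.5134e+01, -0.0000e+00,  9.0000e-03,
        0.0000e+00]), 'eef_pos': array([0.186, 0.544, 0.404]), 'eef_rot': array([-0.   ,  0.164,  0.986, -0.001]), 'wrist_force': array([-0.046,  0.238, -0.296]), 'torque': array([ 0.029, -0.026, -0.011]), 'grasp_force': np.float64(0.0), 'opening': np.float64(1.003)} 0.1547
top [[0.002, -0.997, 0.075, 0.522], [-1.0, -0.001, 0.003, 0.009], [-0.003, -0.075, -0.997, 1.182], [0.0, 0.0, 0.0, 1.0]] 354.2471980553144
clip 0.82 [201. 223.] 795 [0.508 0.203 0.012] [ 0.448  0.171 -0.001] [0.698 0.25  0.079]
knob_arm 0.7 [201. 191.] 569 [0.606 0.216 0.024] [ 0.53   0.189 -0.006] [0.685 0.246 0.041]
template 0.69 [200. 193.] 510 [0.606 0.216 0.025] [0.53  0.19  0.002] [0.682 0.238 0.032]
case 0.64 [342. 170.] 702 [ 0.664 -0.235  0.062] [ 0.616 -0.274  0.001] [ 0.713 -0.202  0.07 ]
bowl 0.61 [261. 193.] 309 [0.597 0.007 0.012] [ 0.551 -0.014 -0.005] [0.6
[... 1027 characters left out ...]
2  0.049] [ 0.571 -0.357 -0.003] [ 0.716 -0.195  0.068]
bowl 0.92 [217. 213.] 349 [0.748 0.009 0.039] [ 0.687 -0.035 -0.003] [0.898 0.211 0.202]
tin 0.77 [275. 183.] 292 [0.454 0.03  0.04 ] [ 0.405 -0.018  0.001] [0.478 0.058 0.048]
small_template 0.75 [242. 202.] 137 [0.602 0.013 0.011] [ 0.557 -0.007  0.001] [0.65  0.033 0.018]
gauge 0.85 [337. 256.] 501 [0.591 0.42  0.009] [ 0.515  0.366 -0.005] [0.711 0.479 0.027]
sander 0.84 [196. 150.] 314 [ 0.486 -0.41   0.028] [ 0.392 -0.456 -0.004] [ 0.535 -0.392  0.043]
wax 0.6 [171. 150.] 243 [ 0.592 -0.456  0.036] [ 0.498 -0.547 -0.003] [ 0.614 -0.44   0.064]
brush 0.9 [390. 240.] 431 [0.409 0.508 0.017] [ 0.311  0.455 -0.003] [0.505 0.542 0.023]
```

```bash
python3 - <<'E'
from h import *
p=dict(np.load("top0.npz")); im=p["image"]
cv2.imwrite("pics/crop0.png",cv2.resize(im[140:290,180:380],None,fx=4,fy=4,interpolation=cv2.INTER_CUBIC))
P=pts(p,np.ones(p["depth"].shape,bool))
def ax(Q,name):
    r=cv2.minAreaRect(Q[:,:2].astype(np.float32)*1000); print(name,len(Q),np.round(r[0],1),np.round(r[1],1),round(r[2],1), "z",np.round(np.median(Q[:,2]),4))
b=lambda x0,x1,y0,y1,z0,z1:P[(P[:,0]>x0)&(P[:,0]<x1)&(P[:,1]>y0)&(P[:,1]<y1)&(P[:,2]>z0)&(P[:,2]<z1)]
ax(b(.40,.56,.13,.3,.066,.09),"knobtop")
ax(b(.40,.56,.13,.3,.045,.09),"knob all")
ax(b(.54,.72,.15,.3,.019,.031),"template nose")
Q=b(.54,.72,.15,.3,.019,.031)
for x in np.arange(.55,.71,.01):
    q=Q[(Q[:,0]>x-.005)&(Q[:,0]<x+.005)]
    if len(q): print(round(x,3),np.round([q[:,1].min(),q[:,1].max(),q[:,1].mean()],4))
ax(b(.58,.75,-.30,-.15,.052,.075),"case")
Q=b(.58,.75,-.30,-.15,.052,.075)
for x in np.arange(.61,.73,.01):
    q=Q[(Q[:,0]>x-.005)&(Q[:,0]<x+.005)]
    if len(q): print(round(x,3),np.round([q[:,1].min(),q[:,1].max()],4))
E
```

```text
knobtop 151 [488.4 206.9] [47.9 50.9] 43.8 z 0.0739
knob all 192 [488.9 206.4] [47.9 52.4] 43.8 z 0.0722
template nose 563 [611.5 216.8] [147.8  57.2] 4.7 z 0.0246
0.55 [0.183  0.2387 0.2085]
0.56 [0.1856 0.2383 0.2108]
0.57 [0.186  0.2423 0.2141]
0.58 [0.1858 0.2421 0.2156]
0.59 [0.1865 0.2429 0.2144]
0.6 [0.1872 0.2419 0.2126]
0.61 [0.1943 0.237  0.2155]
0.62 [0.1964 0.2365 0.2153]
0.63 [0.2012 0.2338 0.2179]
0.64 [0.2034 0.2342 0.2182]
0.65 [0.2039 0.2369 0.2196]
0.66 [0.2039 0.2378 0.2205]
0.67 [0.2048 0.2374 0.2209]
0.68 [0.2077 0.2347 0.2204]
0.69 [0.2215 0.2246 0.223 ]
case 605 [ 664.7 -239.3] [69.8 96. ] 86.8 z 0.0623
0.62 [-0.2696 -0.2034]
0.63 [-0.2695 -0.2024]
0.64 [-0.2699 -0.2034]
0.65 [-0.2737 -0.204 ]
0.66 [-0.2734 -0.2047]
0.67 [-0.2734 -0.205 ]
0.68 [-0.2735 -0.2055]
0.69 [-0.2742 -0.2063]
0.7 [-0.2747 -0.207 ]
0.71 [-0.2741 -0.2071]
```

View pics/crop0.png

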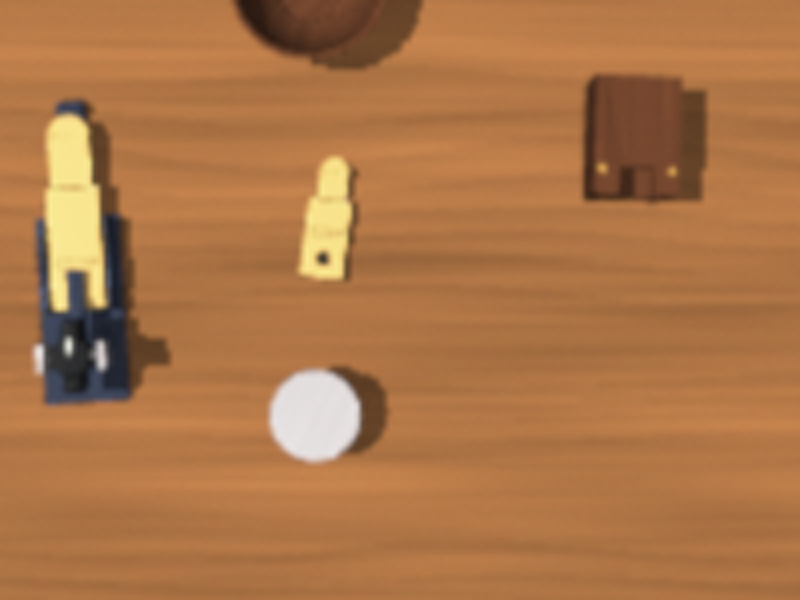

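View pics/scene0.png

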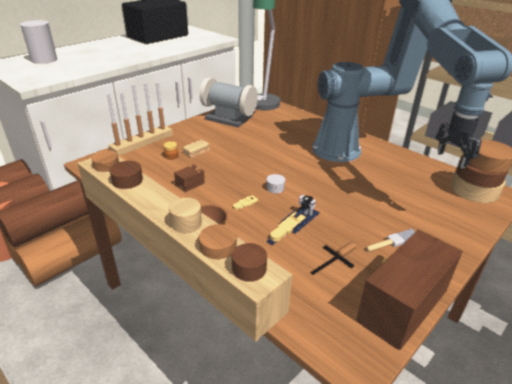

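```bash
cat >> h.py <<'E'
from scipy.spatial.transform import Rotation as R
OFF=ctrl.grip_point_offset
def plan(g, yaw, n=None):
    """g: grasp point target; yaw: world direction (rad) of tool y, tool down. Turn first, then shift."""
    s=status.get_obs(); q=s["eef_rot"]; Rc=R.from_quat([q[1],q[2],q[3],q[0]])
    y=np.array([np.cos(yaw),np.sin(yaw),0]); z=np.array([0,0,-1.]); Rt=R.from_matrix(np.stack([np.cross(y,z),y,z],1))
    rv=(Rc.inv()*Rt).as_rotvec()
    t=np.array(g)+[0,0,OFF]; dw=t-s["eef_pos"]
    print("t",round(s["time_s"],2),"grasp now",np.round(s["eef_pos"]+Rc.apply([0,0,OFF]),4),"q",np.round(s["q"],2),"open",round(float(s["opening"]),3))
    print("turn units",np.round(rv/.1,2),"| shift units after turn",np.round(Rt.inv().apply(dw)/.03,2),"| shift units w/o turn",np.round(Rc.inv().apply(dw)/.03,2))
E
python3 - <<'E'
from h import *
plan([.4885-.03,.207,.16],np.pi/2+.08)
E
```

```text
t 1.2 grasp now [0.1862 0.544  0.25  ] q [ 1.03  0.18  1.61  0.    1.35 -0.21] open 0.997
turn units [-0.  -0.  -4.1] | shift units after turn [ -8.15 -11.92   3.  ] | shift units w/o turn [-12.23  -7.69   3.  ]
```

>>> send_rows(commands=[[[0,0,0,0,0,-0.82],[0,0,0,0,0,-0.82],[0,0,0,0,0,-0.82],[0,0,0,0,0,-0.82],[0,0,0,0,0,-0.82]]], jaw=1)

```text
time_s: 1.62
eef_pos: [0.1862, 0.544, 0.4047]
eef_rot: [-0.0, -0.042, 0.999, -0.0]
wrist_force: [0.3, 0.1, -0.7]
opening: 0.997
grasp_force: 0.0
```

>>> send_rows(commands=[[[-0.51,-0.745,0.19,0,0,0],[-0.51,-0.745,0.19,0,0,0],[-0.51,-0.745,0.19,0,0,0],[-0.51,-0.745,0.19,0,0,0],[-0.51,-0.745,0.19,0,0,0],[-0.51,-0.745,0.19,0,0,0],[-0.51,-0.745,0.19,0,0,0],[-0.51,-0.745,0.19,0,0,0]]])

```text
time_s: 2.28
eef_pos: [0.3231, 0.3746, 0.359]
eef_rot: [0.0, -0.04, 0.999, 0.0]
wrist_force: [0.0, 0.7, 0.1]
opening: 1.0
grasp_force: 0.0
```

>>> send_rows(commands=[[[-0.51,-0.745,0.19,0,0,0],[-0.51,-0.745,0.19,0,0,0],[-0.51,-0.745,0.19,0,0,0],[-0.51,-0.745,0.19,0,0,0],[-0.51,-0.745,0.19,0,0,0],[-0.51,-0.745,0.19,0,0,0],[-0.51,-0.745,0.19,0,0,0],[-0.51,-0.745,0.19,0,0,0]]])

```text
time_s: 2.95
eef_pos: [0.4596, 0.206, 0.3134]
eef_rot: [0.0, -0.04, 0.999, 0.0]
wrist_force: [-0.4, 0.2, 0.2]
opening: 1.001
grasp_force: 0.0
```

```bash
python3 - <<'E'
from h import *
plan([.4885,.207,.056],np.pi/2+.08)
p=imaging.camera("wrist"); cv2.imwrite("pics/w1.png",p["image"]); np.savez("w1.npz",**{k:p[k] for k in("image","depth","mtx","pose")})
print(np.round(p["pose"],3).tolist(),p["mtx"][0,0])
P=pts(p,np.ones(p["depth"].shape,bool))
def b(x0,x1,y0,y1,z0,z1): return P[(P[:,0]>x0)&(P[:,0]<x1)&(P[:,1]>y0)&(P[:,1]<y1)&(P[:,2]>z0)&(P[:,2]<z1)]
for n,Q in(("top",b(.4,.56,.13,.3,.065,.08)),("cap",b(.4,.56,.13,.3,.0735,.08)),("tmpl",b(.6,.72,.17,.27,.02,.028)),("seat",b(.5,.72,.17,.27,.02,.028))):
    if len(Q)>5:
        r=cv2.minAreaRect(Q[:,:2].astype(np.float32)*1000); print(n,len(Q),np.round(r[0],1),np.round(r[1],1),round(r[2],1),np.round(np.median(Q,0),4),np.round(Q.min(0),3),np.round(Q.max(0),3))
E
```

```text
t 2.95 grasp now [0.4597 0.2061 0.1587] q [ 0.19  0.13  1.87  0.    1.15 -1.47] open 1.001
turn units [0. 0. 0.] | shift units after turn [-0.96 -0.05  3.42] | shift units w/o turn [-0.96 -0.05  3.42]
[[-0.079, 0.948, 0.308, 0.38], [0.997, 0.075, 0.024, 0.199], [-0.0, 0.309, -0.951, 0.282], [0.0, 0.0, 0.0, 1.0]] 316.4011155363018
top 2383 [485.2 205.9] [54.5 50. ] 53.5 [0.4831 0.2059 0.0728] [0.458 0.178 0.065] [0.514 0.234 0.077]
cap 881 [485.8 206.2] [30.  29.9] 4.2 [0.4853 0.2063 0.074 ] [0.471 0.191 0.074] [0.501 0.221 0.077]
tmpl 1246 [621.7 212.3] [43.3 49.6] 0.2 [0.6178 0.2154 0.0226] [0.6   0.187 0.02 ] [0.643 0.237 0.025]
seat 4396 [572.6 212.1] [141.7  57. ] 4.0 [0.579  0.214  0.0228] [0.503 0.181 0.02 ] [0.643 0.242 0.026]
```

View pics/w1.png

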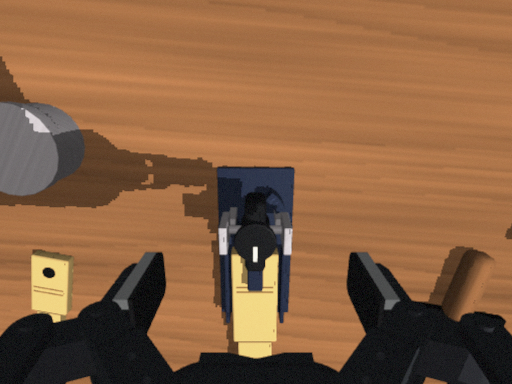

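>>> send_rows(commands=[[[-0.45,-0.03,0,0,0,0],[-0.45,-0.03,0,0,0,0],[0,0,0.85,0,0,0],[0,0,0.85,0,0,0],[0,0,0.85,0,0,0],[0,0,0.84,0,0,0],[0,0,0,0,0,0]]])

```text
time_s: 3.58
eef_pos: [0.4834, 0.2071, 0.2072]
eef_rot: [-0.004, -0.04, 0.999, -0.001]
wrist_force: [-1.1, -0.5, 0.3]
opening: 1.002
grasp_force: 0.0
```

>>> send_rows(commands=[[[0,0,0,0,0,0],[0,0,0,0,0,0],[0,0,0,0,0,0],[0,0,0,0,0,0],[0,0,0,0,0,0],[0,0,0,0,0,0],[0,0,0,0,0,0],[0,0,0,0,0,0]]], jaw=0.3)

```text
time_s: 4.25
eef_pos: [0.4874, 0.2077, 0.2158]
eef_rot: [0.002, -0.04, 0.999, -0.0]
wrist_force: [-6.6, -3.4, 19.9]
opening: 0.373
grasp_force: 58.7
```

>>> send_rows(commands=[[[0,0,0,0,0,0],[0,0,0,0,0,0],[0,0,0,0,0,0],[0,0,0,0,0,0]]])

```text
time_s: 4.58
eef_pos: [0.4874, 0.2077, 0.2158]
eef_rot: [0.002, -0.04, 0.999, -0.0]
wrist_force: [-5.8, -2.9, 19.2]
opening: 0.374
grasp_force: 58.7
```

```bash
python3 - <<'E'
from h import *
plan([.487,.2065,.056],np.pi/2+.08)
p=imaging.camera("wrist"); cv2.imwrite("pics/w2.png",cv2.resize(p["image"][150:384,120:400],None,fx=2.5,fy=2.5))
E
```

```text
t 4.58 grasp now [0.4881 0.2077 0.0611] q [ 0.18  0.34  1.85 -0.    0.95 -1.47] open 0.374
turn units [-0.    0.05  0.01] | shift units after turn [ 0.01 -0.04  0.17] | shift units w/o turn [ 0.02 -0.04  0.17]
```

View pics/w2.png

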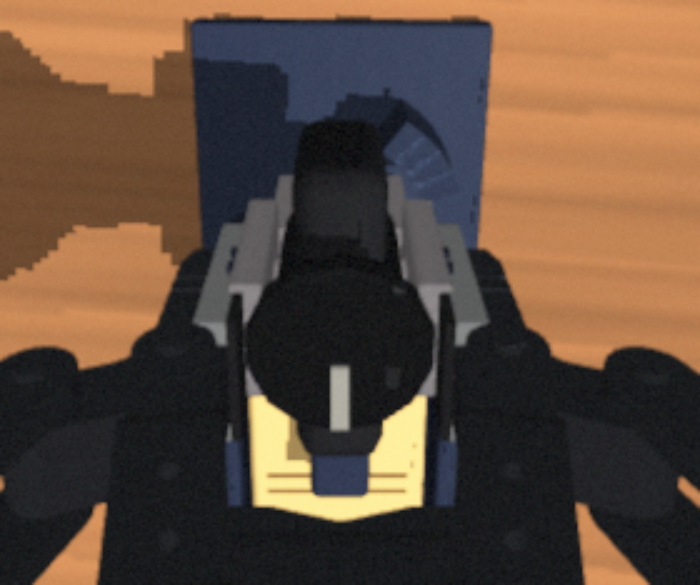

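>>> send_rows(commands=[[[0,0,-0.12,0,0,0],[0,0,0,0,0,-0.8],[0,0,0,0,0,-0.8],[0,0,0,0,0,-0.8],[0,0,0,0,0,-0.8],[0,0,0,0,0,-0.8],[0,0,0,0,0,-0.8],[0,0,0,0,0,-0.8]]])

```text
time_s: 5.3
eef_pos: [0.4869, 0.2078, 0.2165]
eef_rot: [0.002, -0.316, 0.949, 0.0]
wrist_force: [4.0, 1.3, -5.8]
opening: 0.364
grasp_force: 67.4
```

>>> send_rows(commands=[[[0,0,0,0,0,-0.8],[0,0,0,0,0,-0.8],[0,0,0,0,0,-0.8],[0,0,0,0,0,-0.8],[0,0,0,0,0,-0.8],[0,0,0,0,0,-0.8],[0,0,0,0,0,-0.8]]])

```text
time_s: 5.88
eef_pos: [0.4866, 0.2081, 0.2165]
eef_rot: [0.002, -0.566, 0.824, -0.0]
wrist_force: [2.6, 3.1, -4.3]
opening: 0.36
grasp_force: 67.7
```

>>> send_rows(commands=[[[0,0,0,0,0,-0.6],[0,0,0,0,0,-0.6],[0,0,0,0,0,-0.6],[0,0,0,0,0,-0.3],[0,0,0,0,0,0],[0,0,0,0,0,0]]])

```text
time_s: 6.38
eef_pos: [0.4865, 0.2081, 0.2164]
eef_rot: [0.002, -0.647, 0.762, 0.0]
wrist_force: [2.3, 4.9, -1.7]
opening: 0.356
grasp_force: 69.0
```

```bash
python3 - <<'E'
from h import *
s=status.get_obs(); print(s["torque"],s["wrist_force"])
plan([.487,.2065,.056],np.pi/2+.08+1.3)
E
```

```text
[ 0.95299628 -0.16669329 -0.86439409] [ 2.28396696  4.91088541 -1.67857282]
t 6.38 grasp now [0.4868 0.2084 0.0617] q [ 0.18  0.33  1.85  0.    0.96 -2.8 ] open 0.356
turn units [-0.02  0.02  0.27] | shift units after turn [ 0.05 -0.03  0.19] | shift units w/o turn [ 0.05 -0.03  0.19]
```

>>> send_rows(commands=[[[0,0,0,0,0,0],[0,0,0,0,0,0],[0,0,0,0,0,0],[0,0,0,0,0,0],[0,0,0,0,0,0],[0,0,0,0,0,0]]], jaw=1)

```text
time_s: 6.88
eef_pos: [0.4861, 0.2075, 0.2158]
eef_rot: [0.0, -0.648, 0.762, -0.0]
wrist_force: [0.9, -0.6, -0.2]
opening: 1.003
grasp_force: 0.0
```

>>> send_rows(commands=[[[0,0,-0.8,0,0,0],[0,0,-0.8,0,0,0],[0,0,-0.8,0,0,0],[0,0,-0.8,0,0,0],[0,0,-0.8,0,0,0]]])

```text
time_s: 7.3
eef_pos: [0.4857, 0.2075, 0.3367]
eef_rot: [-0.0, -0.648, 0.762, -0.0]
wrist_force: [0.6, 0.2, -0.3]
opening: 0.999
grasp_force: 0.0
```

```bash
python3 - <<'E'
from h import *
y=.08; c=np.array([.487,.2065]); d=163
g=c+.163*np.array([np.cos(y),np.sin(y)])
print(g)
plan([*g,.15],np.pi/2+y)
p=imaging.camera("wrist"); cv2.imwrite("pics/w3.png",p["image"])
E
```

```text
[0.64947868 0.2195261 ]
t 7.3 grasp now [0.4857 0.2075 0.182 ] q [ 0.18  0.15  1.79 -0.    1.2  -2.8 ] open 0.999
turn units [-0.  -0.  13.3] | shift units after turn [-5.47 -0.04  1.07] | shift units w/o turn [-1.27 -5.32  1.07]
```

View pics/w3.png

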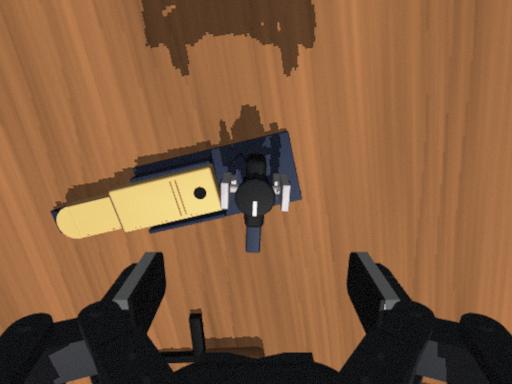

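>>> send_rows(commands=[[[0,0,0,0,0,0.95],[0,0,0,0,0,0.95],[0,0,0,0,0,0.95],[0,0,0,0,0,0.95],[0,0,0,0,0,0.95],[0,0,0,0,0,0.95],[0,0,0,0,0,0.95]]])

```text
time_s: 7.93
eef_pos: [0.4859, 0.2075, 0.3354]
eef_rot: [0.0, -0.362, 0.932, -0.0]
wrist_force: [-0.5, 0.1, 0.9]
opening: 1.004
grasp_force: 0.0
```

>>> send_rows(commands=[[[0,0,0,0,0,0.95],[0,0,0,0,0,0.95],[0,0,0,0,0,0.95],[0,0,0,0,0,0.95],[0,0,0,0,0,0.95],[0,0,0,0,0,0.95],[0,0,0,0,0,0.95]]])

```text
time_s: 8.52
eef_pos: [0.4859, 0.2075, 0.3354]
eef_rot: [0.0, -0.038, 0.999, -0.0]
wrist_force: [0.1, -0.5, -0.2]
opening: 0.997
grasp_force: 0.0
```

>>> send_rows(commands=[[[-0.7,0,0.05,0,0,0],[-0.7,0,0.05,0,0,0],[-0.7,0,0.05,0,0,0],[-0.7,0,0.05,0,0,0],[-0.7,0,0.05,0,0,0],[-0.7,0,0.05,0,0,0]]])

```text
time_s: 9.02
eef_pos: [0.6124, 0.2177, 0.3261]
eef_rot: [-0.0, -0.04, 0.999, -0.0]
wrist_force: [-0.8, 0.0, -0.6]
opening: 1.006
grasp_force: 0.0
```

```bash
cat >> h.py <<'E'
def board(p,box,zr):
    P=pts(p,np.ones(p["depth"].shape,bool)); hsv=cv2.cvtColor(p["image"],cv2.COLOR_BGR2HSV)
    m=(p["depth"]>0); H=hsv[m]; V,U=np.nonzero(m)
    ye=(H[:,0]>=18)&(H[:,0]<=35)&(H[:,1]>60)&(H[:,2]>140)
    k=ye&(P[:,0]>box[0])&(P[:,0]<box[1])&(P[:,1]>box[2])&(P[:,1]<box[3])&(P[:,2]>zr[0])&(P[:,2]<zr[1])
    return P[k]
def sides(Q,yaw,o,step=.01):
    a=np.array([np.cos(yaw),np.sin(yaw)]); n=np.array([-a[1],a[0]]); u=(Q[:,:2]-o)@a; v=(Q[:,:2]-o)@n
    print("u",np.round([u.min(),u.max()],4),"z",np.round(np.median(Q[:,2]),4))
    for x in np.arange(np.floor(u.min()*100)/100,u.max(),step):
        w=v[(u>=x)&(u<x+step)]
        if len(w)>3: print(round(x+step/2,3),np.round([w.min(),w.max(),(w.min()+w.max())/2],4),len(w))
E
python3 - <<'E'
from h import *
p=imaging.camera("wrist"); Q=board(p,(.5,.72,.16,.28),(.015,.035)); sides(Q,.08,np.array([.487,.2065]))
plan([.6495,.2195,.022],np.pi/2+.08)
E
```

```text
u [0.0367 0.1958] z 0.0228
0.035 [-0.0216  0.0206 -0.0005] 261
0.045 [-0.022   0.0209 -0.0005] 643
0.055 [-0.0221  0.021  -0.0006] 503
0.065 [-0.0217  0.0204 -0.0007] 657
0.075 [-0.022   0.0207 -0.0006] 603
0.085 [-0.0221  0.0209 -0.0006] 568
0.095 [-0.0216  0.0202 -0.0007] 581
0.105 [-0.0218  0.0204 -0.0007] 540
0.115 [-0.0221  0.0206 -0.0007] 537
0.125 [-0.0223  0.0209 -0.0007] 525
0.135 [-0.0216  0.02   -0.0008] 442
0.145 [-0.0174  0.0157 -0.0008] 379
0.155 [-0.0175  0.0159 -0.0008] 367
0.165 [-0.0177  0.0151 -0.0013] 350
0.175 [-0.0179  0.0152 -0.0014] 333
0.185 [-0.017   0.0153 -0.0009] 304
0.195 [-0.0134  0.0106 -0.0014] 102
t 9.07 grasp now [0.6157 0.2172 0.1714] q [ 0.16  0.42  1.47 -0.    1.25 -1.49] open 1.002
turn units [-0.    0.03 -0.01] | shift units after turn [-1.15 -0.01  4.98] | shift units w/o turn [-1.13 -0.01  4.98]
```

>>> send_rows(commands=[[[-0.58,-0.02,0.2,0,0,0],[-0.57,-0.02,0.2,0,0,0],[0,0,0.9,0,0,0],[0,0,0.9,0,0,0],[0,0,0.9,0,0,0],[0,0,0.9,0,0,0],[0,0,0.5,0,0,0],[0,0,0.4,0,0,0]]])

```text
time_s: 9.73
eef_pos: [0.6452, 0.2191, 0.1771]
eef_rot: [-0.002, -0.04, 0.999, -0.0]
wrist_force: [-0.6, 0.2, 0.1]
opening: 1.0
grasp_force: 0.0
```

>>> send_rows(commands=[[[0,0,0,0,0,0],[0,0,0,0,0,0],[0,0,0,0,0,0]]])

```text
time_s: 9.98
eef_pos: [0.6469, 0.2194, 0.1813]
eef_rot: [0.001, -0.04, 0.999, 0.0]
wrist_force: [0.9, -0.0, 0.3]
opening: 0.998
grasp_force: 0.0
```

>>> send_rows(commands=[[[0,0,0,0,0,0],[0,0,0,0,0,0],[0,0,0,0,0,0],[0,0,0,0,0,0],[0,0,0,0,0,0],[0,0,0,0,0,0],[0,0,0,0,0,0],[0,0,0,0,0,0]]], jaw=0.2)

```text
time_s: 10.65
eef_pos: [0.6465, 0.2193, 0.1803]
eef_rot: [0.001, -0.04, 0.999, 0.0]
wrist_force: [-0.5, 0.0, 5.9]
opening: 0.379
grasp_force: 61.6
```

```bash
python3 - <<'E'
from h import *
plan([.6495,.2195,.022],np.pi/2+.08)
print(status.get_obs()["wrist_force"])
E
```

```text
t 10.65 grasp now [0.6467 0.2193 0.0256] q [ 0.15  0.66  1.43 -0.    1.04 -1.5 ] open 0.379
turn units [0.   0.02 0.  ] | shift units after turn [-0.1  -0.    0.12] | shift units w/o turn [-0.1  -0.    0.12]
[-0.53390722  0.00884578  5.89036929]
```

>>> send_rows(commands=[[[0,0,-0.3,0,0,0],[0,0,-0.5,0,0,0],[0,0,-0.6,0,0,0],[0,0,-0.6,0,0,0],[0,0,-0.6,0,0,0],[0,0,-0.6,0,0,0],[0,0,-0.3,0,0,0],[0,0,0,0,0,0]]])

```text
time_s: 11.32
eef_pos: [0.647, 0.2194, 0.2882]
eef_rot: [0.003, -0.04, 0.999, 0.0]
wrist_force: [1.0, 0.4, -0.8]
opening: 0.385
grasp_force: 60.9
```

>>> send_rows(commands=[[[0,0,0,0,0,0.45],[0,0,0,0,0,0.45],[0,0,0,0,0,0.4],[0,0,0,0,0,0]]])

```text
time_s: 11.65
eef_pos: [0.6455, 0.2191, 0.2831]
eef_rot: [-0.001, 0.026, 1.0, -0.0]
wrist_force: [-0.2, 0.3, -0.4]
opening: 0.378
grasp_force: 60.9
```

```bash
python3 - <<'E'
from h import *
plan([.535,-.235,.12],np.pi/2-.05)
p=imaging.camera("wrist")
Q=board(p,(.4,.75,.13,.32),(.05,.18)); print(len(Q),np.round(Q.min(0),3),np.round(Q.max(0),3))
a=np.linalg.lstsq(np.c_[Q[:,:2],np.ones(len(Q))],Q[:,2],rcond=None)[0]; print(np.round(a,3))
cv2.imwrite("pics/w4.png",p["image"])
E
```

```text
t 11.65 grasp now [0.6452 0.2191 0.1284] q [ 0.15  0.53  1.41 -0.    1.21 -1.37] open 0.378
turn units [-0.   -0.02 -0.01] | shift units after turn [  2.92 -15.3    0.28] | shift units w/o turn [  2.9  -15.31   0.29]
27514 [0.535 0.198 0.115] [0.682 0.246 0.128]
[-0.004 -0.002  0.129]
```

>>> send_rows(commands=[[[0.08,-0.4,0,0,0,0],[0.145,-0.765,0,0,0,0],[0.145,-0.765,0,0,0,0],[0.145,-0.765,0,0,0,0],[0.145,-0.765,0,0,0,0],[0.145,-0.765,0,0,0,0],[0.145,-0.765,0,0,0,0],[0.145,-0.765,0,0,0,0]]])

```text
time_s: 12.37
eef_pos: [0.6037, 0.0467, 0.2841]
eef_rot: [-0.0, 0.024, 1.0, -0.0]
wrist_force: [1.2, 0.5, 0.0]
opening: 0.382
grasp_force: 60.9
```

>>> send_rows(commands=[[[0.145,-0.765,0,0,0,0],[0.145,-0.765,0,0,0,0],[0.145,-0.765,0,0,0,0],[0.145,-0.765,0,0,0,0],[0.145,-0.765,0,0,0,0],[0.145,-0.765,0,0,0,0],[0.145,-0.765,0,0,0,0],[0.145,-0.765,0,0,0,0]]])

```text
time_s: 13.03
eef_pos: [0.5596, -0.1348, 0.2842]
eef_rot: [-0.0, 0.024, 1.0, -0.0]
wrist_force: [0.7, 0.8, -0.6]
opening: 0.383
grasp_force: 60.9
```

>>> send_rows(commands=[[[0.145,-0.765,0,0,0,0],[0.145,-0.765,0,0,0,0],[0.145,-0.765,0,0,0,0],[0.145,-0.765,0,0,0,0],[0.145,-0.765,0,0,0,0],[0.08,-0.4,0,0,0,0],[0,0,0,0,0,0],[0,0,0,0,0,0]]])

```text
time_s: 13.7
eef_pos: [0.5298, -0.2589, 0.2842]
eef_rot: [-0.0, 0.026, 1.0, 0.0]
wrist_force: [0.3, 0.1, -0.6]
opening: 0.382
grasp_force: 60.9
```

```bash
python3 - <<'E'
from h import *
plan([.535,-.235,.022],np.pi/2-.05)
for n in("top","wrist"):
    p=imaging.camera(n); P=pts(p,np.ones(p["depth"].shape,bool))
    k=(P[:,0]>.58)&(P[:,0]<.76)&(P[:,1]>-.30)&(P[:,1]<-.17)&(P[:,2]>.056)&(P[:,2]<.07); Q=P[k]
    if len(Q)>10: print(n); sides(Q,-.05,np.array([.487,-.2325]))
E
```

```text
t 13.7 grasp now [ 0.5297 -0.2588  0.1295] q [-0.66  0.35  1.66  0.    1.13 -2.18] open 0.382
turn units [ 0.01 -0.   -0.01] | shift units after turn [-0.13  0.8   3.58] | shift units w/o turn [-0.13  0.8   3.58]
top
u [0.1299 0.226 ] z 0.0623
0.135 [-0.0305  0.0357  0.0026] 42
0.145 [-0.0293  0.0368  0.0037] 41
0.155 [-0.0298  0.0346  0.0024] 62
0.165 [-0.0314  0.0367  0.0027] 68
0.175 [-0.0315  0.0355  0.002 ] 71
0.185 [-0.0313  0.0358  0.0023] 67
0.195 [-0.0315  0.0363  0.0024] 68
0.205 [-0.031   0.0366  0.0028] 67
0.215 [-0.0307  0.0371  0.0032] 68
0.225 [-0.0305  0.034   0.0017] 40
wrist
u [0.1385 0.1593] z 0.0606
0.135 [-0.0333 -0.0146 -0.024 ] 7
0.145 [-0.0341  0.0101 -0.012 ] 433
0.155 [-0.0335  0.0099 -0.0118] 359
```

>>> send_rows(commands=[[[-0.04,0.27,0,0,0,0],[-0.04,0.27,0,0,0,0],[-0.04,0.27,0,0,0,0],[0,0,0.8,0,0,0],[0,0,0.8,0,0,0],[0,0,0.8,0,0,0],[0,0,0.6,0,0,0],[0,0,0.3,0,0,0]]])

```text
time_s: 14.47
eef_pos: [0.5344, -0.2324, 0.1827]
eef_rot: [-0.002, 0.024, 1.0, 0.001]
wrist_force: [-0.2, 0.0, -1.0]
opening: 0.383
grasp_force: 60.9
```

>>> send_rows(commands=[[[0,0,0.2,0,0,0],[0,0,0.1,0,0,0],[0,0,0.02,0,0,0],[0,0,0,0,0,0],[0,0,0,0,0,0]]])

```text
time_s: 14.88
eef_pos: [0.5356, -0.2348, 0.177]
eef_rot: [0.001, 0.025, 1.0, -0.001]
wrist_force: [-0.0, 0.9, -1.7]
opening: 0.382
grasp_force: 60.9
```

```bash
python3 - <<'E'
from h import *
plan([.535,-.235,.02],np.pi/2-.05); print(status.get_obs()["wrist_force"])
E
```

```text
t 14.88 grasp now [ 0.5359 -0.235   0.0223] q [-0.62  0.5   1.71 -0.    0.93 -2.14] open 0.382
turn units [-0.01  0.02  0.  ] | shift units after turn [ 0.02 -0.01  0.08] | shift units w/o turn [ 0.02 -0.01  0.08]
[-0.01472544  0.85335973 -1.65884337]
```

Bottom is ~2 mm above the bench; lower the rest, release, rise.

>>> send_rows(commands=[[[0,0,0.04,0,0,0],[0,0,0.04,0,0,0],[0,0,0,0,0,0],[0,0,0,0,0,0]]])

```text
time_s: 15.22
eef_pos: [0.5354, -0.2348, 0.1743]
eef_rot: [0.001, 0.025, 1.0, -0.0]
wrist_force: [-0.4, -0.0, 5.5]
opening: 0.383
grasp_force: 61.6
```

>>> send_rows(commands=[[[0,0,0,0,0,0],[0,0,0,0,0,0],[0,0,0,0,0,0],[0,0,0,0,0,0],[0,0,0,0,0,0],[0,0,0,0,0,0],[0,0,0,0,0,0]]], jaw=1)

```text
time_s: 15.8
eef_pos: [0.535, -0.2345, 0.1733]
eef_rot: [-0.0, 0.025, 1.0, 0.0]
wrist_force: [-0.2, -0.7, 0.5]
opening: 1.001
grasp_force: 0.0
```

>>> send_rows(commands=[[[0,0,-0.3,0,0,0],[0,0,-0.9,0,0,0],[0,0,-0.9,0,0,0],[0,0,-0.9,0,0,0],[0,0,-0.9,0,0,0],[0,0,-0.9,0,0,0],[0,0,-0.6,0,0,0],[0,0,0,0,0,0]]])

```text
time_s: 16.47
eef_pos: [0.5364, -0.2353, 0.3414]
eef_rot: [0.004, 0.025, 1.0, -0.003]
wrist_force: [0.7, -0.6, 0.8]
opening: 1.002
grasp_force: 0.0
```

```bash
python3 - <<'E'
from h import *
o=np.array([.487,-.2325])
for n in("top","wrist"):
    p=imaging.camera(n); P=pts(p,np.ones(p["depth"].shape,bool))
    k=(P[:,0]>.58)&(P[:,0]<.76)&(P[:,1]>-.30)&(P[:,1]<-.17)&(P[:,2]>.056)&(P[:,2]<.07); Q=P[k]
    if len(Q)>10: print(n); sides(Q,-.05,o)
    if n=="wrist":
        Q=board(p,(.38,.6,-.3,-.16),(.008,.03)); print("board"); sides(Q,-.05,o)
cv2.imwrite("pics/w5.png",p["image"])
plan([.44,-.23,.022],np.pi/2-.05)
E
```

```text
top
u [0.1297 0.2263] z 0.0624
0.135 [-0.0297  0.0361  0.0032] 40
0.145 [-0.0297  0.0361  0.0032] 40
0.155 [-0.0295  0.0367  0.0036] 64
0.165 [-0.0323  0.0346  0.0011] 67
0.175 [-0.0319  0.0356  0.0019] 68
0.185 [-0.0319  0.036   0.002 ] 65
0.195 [-0.0312  0.0364  0.0026] 70
0.205 [-0.0308  0.0366  0.0029] 68
0.215 [-0.0315  0.0365  0.0025] 68
0.225 [-0.0304  0.0369  0.0033] 41
wrist
u [0.1259 0.2215] z 0.0607
0.125 [-0.0343  0.0334 -0.0004] 246
0.135 [-0.0337  0.0335 -0.0001] 425
0.145 [-0.034   0.0337 -0.0002] 538
0.155 [-0.034  0.034  0.   ] 664
0.165 [-0.0339  0.0336 -0.0001] 650
0.175 [-0.034   0.0339 -0.    ] 625
0.185 [-0.0335  0.0342  0.0003] 622
0.195 [-0.0338  0.0338 -0.    ] 589
0.205 [-0.0332  0.0341  0.0004] 573
0.215 [-0.0334  0.0342  0.0004] 413
0.225 [-0.0089 -0.0001 -0.0045] 11
board
u [-0.0745  0.0841] z 0.0168
-0.075 [-0.0218  0.0207 -0.0006] 310
-0.065 [-0.0222  0.021  -0.0006] 612
-0.055 [-0.0224  0.0203 -0.001 ] 556
-0.045 [-0.0218  0.0207 -0.0006] 601
-0.035 [-0.022   0.0208 -0.0006] 635
-0.025 [-0.0222  0.0201 -0.0011] 586
-0.015 [-0.0224  0.0204 -0.001 ] 537
-0.005 [-0.0224  0.0207 -0.0008] 572
0.005 [-0.022   0.0207 -0.0006] 517
0.015 [-0.0222  0.0202 -0.001 ] 516
0.025 [-0.0224  0.0203 -0.001 ] 443
0.035 [-0.018   0.015  -0.0015] 364
0.045 [-0.0181  0.0151 -0.0015] 362
0.055 [-0.0173  0.0153 -0.001 ] 350
0.065 [-0.0175  0.0154 -0.001 ] 337
0.075 [-0.0175  0.0145 -0.0015] 301
0.085 [-0.0118  0.0088 -0.0015] 71
t 16.57 grasp now [ 0.5355 -0.2348  0.182 ] q [-0.62  0.27  1.65 -0.    1.23 -2.14] open 0.998
turn units [-0.01  0.02  0.  ] | shift units after turn [ 3.18 -0.01  5.33] | shift units w/o turn [3.19 0.   5.33]
```

View pics/w5.png

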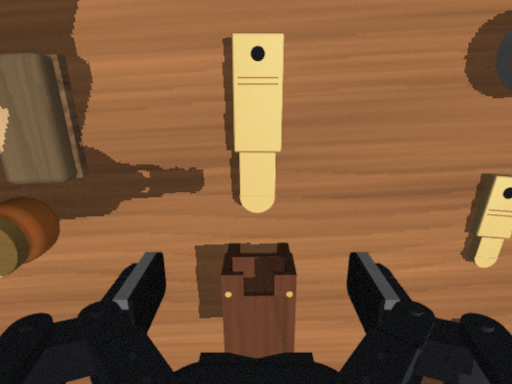

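>>> send_rows(commands=[[[0.78,0,0.3,0,0,0],[0.78,0,0.3,0,0,0],[0.78,0,0.3,0,0,0],[0.78,0,0.3,0,0,0],[0,0,0.9,0,0,0],[0,0,0.9,0,0,0],[0,0,0.9,0,0,0],[0,0,0.8,0,0,0]]])

```text
time_s: 17.23
eef_pos: [0.4404, -0.229, 0.1918]
eef_rot: [-0.001, 0.025, 1.0, 0.001]
wrist_force: [0.5, -0.5, 0.5]
opening: 0.997
grasp_force: 0.0
```

>>> send_rows(commands=[[[0,0,0.4,0,0,0],[0,0,0.2,0,0,0],[0,0,0,0,0,0],[0,0,0,0,0,0],[0,0,0,0,0,0]]])

```text
time_s: 17.65
eef_pos: [0.4419, -0.2301, 0.1771]
eef_rot: [0.0, 0.025, 1.0, -0.0]
wrist_force: [-0.7, 0.4, 0.1]
opening: 0.999
grasp_force: 0.0
```

```bash
python3 - <<'E'
from h import *
plan([.4416,-.231,.021],np.pi/2-.05); print(status.get_obs()["wrist_force"])
E
```

```text
t 17.65 grasp now [ 0.4421 -0.2303  0.0224] q [-0.72  0.35  1.93 -0.    0.85 -2.24] open 0.999
turn units [-0.01  0.01  0.  ] | shift units after turn [ 0.01 -0.03  0.05] | shift units w/o turn [ 0.01 -0.03  0.05]
[-0.67782201  0.43230806  0.06841951]
```

>>> send_rows(commands=[[[0,-0.03,0.03,0,0,0],[0,0,0,0,0,0],[0,0,0,0,0,0],[0,0,0,0,0,0],[0,0,0,0,0,0],[0,0,0,0,0,0],[0,0,0,0,0,0],[0,0,0,0,0,0]]], jaw=0.3)

```text
time_s: 18.32
eef_pos: [0.442, -0.2311, 0.1764]
eef_rot: [0.001, 0.025, 1.0, -0.001]
wrist_force: [-0.3, 0.5, 5.9]
opening: 0.497
grasp_force: 61.5
```

>>> send_rows(commands=[[[0,0,-0.2,0,0,0],[0,0,-0.4,0,0,0],[0,0,-0.4,0,0,0],[0,0,-0.15,0,0,0],[0,0,0,0,0,0],[0,0,0,0,0,0]]])

```text
time_s: 18.82
eef_pos: [0.4415, -0.2307, 0.2101]
eef_rot: [0.0, 0.025, 1.0, -0.0]
wrist_force: [-0.5, -0.1, -0.9]
opening: 0.498
grasp_force: 60.9
```

```bash
python3 - <<'E'
from h import *
o=np.array([.487,-.2325])
p=imaging.camera("top"); Q=board(p,(.36,.62,-.3,-.16),(.03,.07)); print("board",len(Q)); sides(Q,-.05,o,.02)
P=pts(p,np.ones(p["depth"].shape,bool)); k=(P[:,0]>.6)&(P[:,0]<.76)&(P[:,1]>-.30)&(P[:,1]<-.17)&(P[:,2]>.056)&(P[:,2]<.07); sides(P[k],-.05,o,.02)
p=imaging.camera("scene"); Q=board(p,(.36,.62,-.3,-.16),(.045,.07)); print("scene board",len(Q)); sides(Q,-.05,o,.02)
a=np.linalg.lstsq(np.c_[Q[:,:2],np.ones(len(Q))],Q[:,2],rcond=None)[0]; print(np.round(a,3))
P=pts(p,np.ones(p["depth"].shape,bool)); k=(P[:,0]>.6)&(P[:,0]<.76)&(P[:,1]>-.30)&(P[:,1]<-.17)&(P[:,2]>.058)&(P[:,2]<.07); sides(P[k],-.05,o,.02)
plan([.4416,-.231,.021],np.pi/2-.05)
E
```

```text
board 427
u [-0.0721  0.0852] z 0.0517
-0.07 [0.0204 0.0216 0.021 ] 5
-0.03 [0.0035 0.0225 0.013 ] 19
-0.01 [-0.0181  0.023   0.0024] 74
0.01 [-0.0215  0.0228  0.0006] 93
0.03 [-0.0208  0.022   0.0006] 75
0.05 [-0.0168  0.0177  0.0005] 77
0.07 [-0.0162  0.0178  0.0008] 72
0.09 [-0.0088  0.0135  0.0023] 12
u [0.1298 0.2259] z 0.0625
0.13 [-0.0309  0.0355  0.0023] 41
0.15 [-0.0303  0.0363  0.003 ] 103
0.17 [-0.033   0.0354  0.0012] 135
0.19 [-0.0325  0.0359  0.0017] 138
0.21 [-0.0308  0.0371  0.0031] 133
0.23 [-0.0301  0.037   0.0034] 41
scene board 181
u [-0.0687  0.0862] z 0.0503
-0.06 [-0.0153  0.0349  0.0098] 9
-0.04 [-0.0219  0.0268  0.0024] 20
-0.02 [-0.0197  0.0245  0.0024] 27
0.0 [-0.0139  0.0246  0.0054] 28
0.02 [-0.0167  0.028   0.0057] 29
0.04 [-0.0181  0.0217  0.0018] 24
0.06 [-0.0146  0.0219  0.0037] 28
0.08 [-0.0129  0.0179  0.0025] 16
[-0.005 -0.019  0.048]
u [0.1253 0.2247] z 0.0615
0.13 [-0.0299  0.0381  0.0041] 20
0.15 [-0.0328  0.0401  0.0036] 41
0.17 [-0.0353  0.0403  0.0025] 49
0.19 [-0.0331  0.0375  0.0022] 49
0.21 [-0.0314  0.0399  0.0042] 55
0.23 [-0.0224  0.0386  0.0081] 16
t 18.92 grasp now [ 0.4411 -0.2304  0.0547] q [-0.72  0.29  1.93  0.    0.92 -2.24] open 0.501
turn units [ 0.01 -0.01  0.  ] | shift units after turn [-0.01 -0.02  1.12] | shift units w/o turn [-0.01 -0.02  1.12]
```

>>> send_rows(commands=[[[-0.4,0.045,0,0,0,0],[-0.4,0,0,0,0,0],[-0.4,0,0,0,0,0],[-0.4,0,0,0,0,0],[-0.4,0,0,0,0,0],[-0.4,0,0,0,0,0],[0,0,0,0,0,0]]])

```text
time_s: 19.5
eef_pos: [0.5148, -0.2331, 0.2095]
eef_rot: [0.0, 0.025, 1.0, -0.0]
wrist_force: [-1.4, -0.6, -0.8]
opening: 0.498
grasp_force: 60.9
```

```bash
python3 - <<'E'
from h import *
plan([.5744,-.2358,.054],np.pi/2-.05)
s=status.get_obs(); print(s["wrist_force"],s["torque"])
p=imaging.camera("scene"); cv2.imwrite("pics/s6.png",cv2.resize(p["image"][120:230,150:300],None,fx=5,fy=5,interpolation=cv2.INTER_CUBIC))
E
```

```text
t 19.5 grasp now [ 0.515  -0.2331  0.0548] q [-0.64  0.41  1.76  0.    0.97 -2.16] open 0.498
turn units [-0.    0.01  0.01] | shift units after turn [-1.99  0.01  0.03] | shift units w/o turn [-1.99  0.01  0.03]
[-1.40716162 -0.58035671 -0.82026256] [0.00811918 0.03794872 0.05168217]
```

View pics/s6.png

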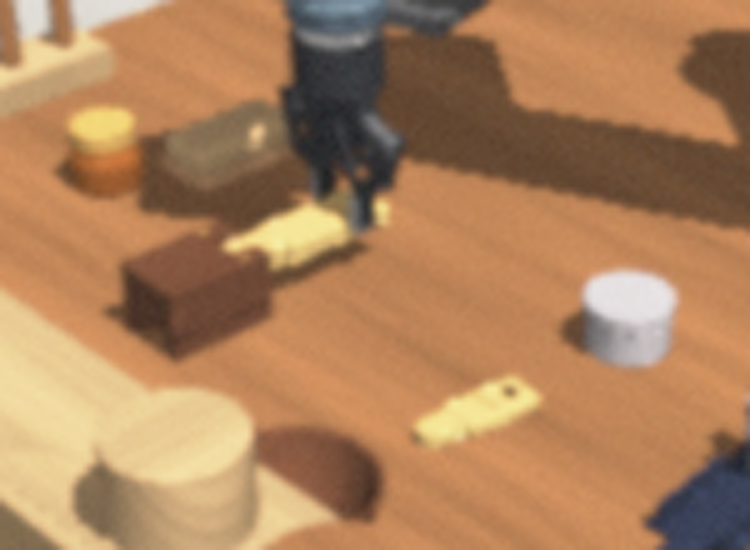

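The nose at (240,243) is entering the mouth below the roof, seen through the notch; no contact force. Continue.

>>> send_rows(commands=[[[-0.3,0,0,0,0,0],[-0.3,0,0,0,0,0],[-0.3,0,0,0,0,0],[-0.3,0,0,0,0,0],[-0.3,0,0,0,0,0],[-0.15,0,0,0,0,0],[0,0,0,0,0,0],[0,0,0,0,0,0]]])

```text
time_s: 20.22
eef_pos: [0.5631, -0.2353, 0.2098]
eef_rot: [-0.0, 0.025, 1.0, 0.0]
wrist_force: [0.1, -0.5, -1.0]
opening: 0.501
grasp_force: 60.9
```

```bash
python3 - <<'E'
from h import *
plan([.5744,-.2358,.054],np.pi/2-.05)
s=status.get_obs(); print(s["wrist_force"],s["torque"])
E
```

```text
t 20.22 grasp now [ 0.5631 -0.2353  0.0551] q [-0.59  0.49  1.63 -0.    1.01 -2.11] open 0.501
turn units [ 0.   -0.    0.01] | shift units after turn [-0.38  0.    0.04] | shift units w/o turn [-0.38  0.    0.04]
[ 0.08993417 -0.5028861  -1.03246875] [ 0.04268233  0.02728368 -0.01753646]
```

>>> send_rows(commands=[[[-0.1,0,0.05,0,0,0],[-0.1,0,0,0,0,0],[-0.07,0,0,0,0,0],[-0.05,0,0,0,0,0],[0,0,0,0,0,0],[0,0,0,0,0,0]]])

```text
time_s: 20.72
eef_pos: [0.5726, -0.2359, 0.2085]
eef_rot: [-0.0, 0.025, 1.0, -0.0]
wrist_force: [-0.3, -0.2, -0.6]
opening: 0.497
grasp_force: 60.9
```

>>> send_rows(commands=[[[-0.05,0,0,0,0,0],[0,0,0,0,0,0],[0,0,0,0,0,0]]])

```text
time_s: 20.97
eef_pos: [0.574, -0.236, 0.2084]
eef_rot: [-0.0, 0.025, 1.0, 0.0]
wrist_force: [-1.0, -0.4, -0.6]
opening: 0.498
grasp_force: 60.9
```

>>> send_rows(commands=[[[-0.05,0,0,0,0,0],[0,0,0,0,0,0],[0,0,0,0,0,0]]])

```text
time_s: 21.22
eef_pos: [0.5745, -0.236, 0.2079]
eef_rot: [-0.002, 0.025, 1.0, 0.0]
wrist_force: [-6.0, -0.4, 0.7]
opening: 0.495
grasp_force: 61.1
```

>>> send_rows(commands=[[[-0.03,0,0.03,0,0,0],[0,0,0,0,0,0],[0,0,0,0,0,0]]])

```text
time_s: 21.47
eef_pos: [0.5749, -0.2361, 0.2068]
eef_rot: [-0.003, 0.025, 1.0, 0.001]
wrist_force: [-9.7, -0.5, 1.9]
opening: 0.495
grasp_force: 61.3
```

>>> send_rows(commands=[[[0,0,0.03,0,0,0],[0,0,0,0,0,0],[0,0,0,0,0,0]]])

```text
time_s: 21.72
eef_pos: [0.5749, -0.2361, 0.206]
eef_rot: [-0.003, 0.025, 1.0, 0.001]
wrist_force: [-10.1, 0.4, 4.4]
opening: 0.5
grasp_force: 61.4
```

>>> send_rows(commands=[[[0,0,0.03,0,0,0],[0,0,0,0,0,0],[0,0,0,0,0,0]]])

```text
time_s: 21.97
eef_pos: [0.5749, -0.2361, 0.2056]
eef_rot: [-0.003, 0.025, 1.0, 0.001]
wrist_force: [-12.7, 1.9, 6.8]
opening: 0.497
grasp_force: 61.8
```

>>> send_rows(commands=[[[0,0,0,0,0,0],[0,0,0,0,0,0],[0,0,0,0,0,0],[0,0,0,0,0,0],[0,0,0,0,0,0],[0,0,0,0,0,0],[0,0,0,0,0,0]]], jaw=1)

```text
time_s: 22.55
eef_pos: [0.5765, -0.2361, 0.2058]
eef_rot: [0.0, 0.025, 1.0, -0.0]
wrist_force: [0.3, 0.5, 0.3]
opening: 1.001
grasp_force: 0.0
```

>>> send_rows(commands=[[[0,0,-0.3,0,0,0],[0,0,-0.8,0,0,0],[0,0,-0.8,0,0,0],[0,0,-0.8,0,0,0],[0,0,-0.8,0,0,0],[0.5,0,-0.5,0,0,0],[0.5,0,0,0,0,0],[0,0,0,0,0,0]]])

```text
time_s: 23.22
eef_pos: [0.5454, -0.2346, 0.3278]
eef_rot: [0.001, 0.025, 1.0, -0.001]
wrist_force: [1.2, 0.4, -0.6]
opening: 0.999
grasp_force: 0.0
```

```bash
python3 - <<'E'
from h import *
o=np.array([.487,-.2325])
p=imaging.camera("wrist"); cv2.imwrite("pics/w7.png",p["image"])
Q=board(p,(.4,.7,-.3,-.16),(.03,.07)); sides(Q,-.05,o,.02)
a=np.linalg.lstsq(np.c_[Q[:,:2],np.ones(len(Q))],Q[:,2],rcond=None)[0]; print("plane",np.round(a,3))
P=pts(p,np.ones(p["depth"].shape,bool)); k=(P[:,0]>.58)&(P[:,0]<.76)&(P[:,1]>-.30)&(P[:,1]<-.17)&(P[:,2]>.056)&(P[:,2]<.07); sides(P[k],-.05,o,.02)
t=imaging.camera("top"); cv2.imwrite("pics/t7.png",cv2.resize(t["image"][140:290,180:380],None,fx=4,fy=4))
E
```

```text
u [0.057  0.1513] z 0.0465
0.06 [-0.0205  0.0214  0.0004] 714
0.08 [-0.0216  0.0216 -0.    ] 974
0.1 [-0.0216  0.0215 -0.    ] 1046
0.12 [-0.0212  0.0217  0.0003] 932
0.14 [-0.0303  0.0309  0.0003] 523
0.16 [-0.0134  0.0292  0.0079] 17
plane [ 0.025 -0.003  0.031]
u [0.1255 0.2185] z 0.0607
0.13 [-0.0341  0.0339 -0.0001] 766
0.15 [-0.0341  0.0338 -0.0002] 1317
0.17 [-0.0338  0.0341  0.0001] 1405
0.19 [-0.0338  0.0343  0.0003] 1328
0.21 [-0.0335  0.0339  0.0002] 881
```

View pics/w7.png

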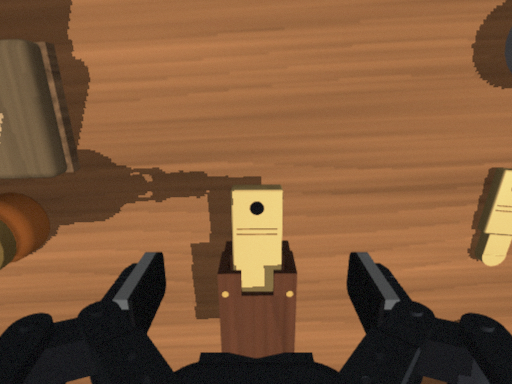

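View pics/t7.png

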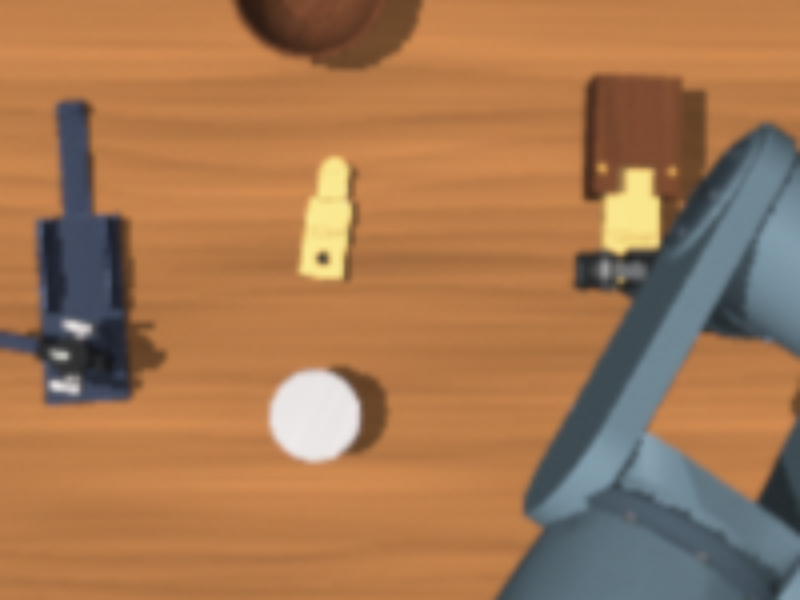

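```bash
python3 -c "
from bench import ctrl; print(ctrl.hand_in())"
```

```text
the job is handed in; nothing more can be done
None
```

The job is handed in: the clip is latched open with both tabs out, and the long template lies flat in the slip case, fully home with about 70 mm of its tail out. Nothing else on the bench was touched, and it took about 23 s.

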